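# Point out the tile in the wrong tray

### The arm

A 7-joint arm with a two-finger parallel gripper is mounted at the origin on the work surface. World frame = base frame: x ahead of the robot, y to its left, z up, the work surface at z = 0. Lengths are in m, angles in degrees, forces in N, time in s.
With the tool pointing down it reaches from about 0.425 to 0.825 m from the base axis. Payload 3.6 kg.
Tool frame: the origin (TCP) lies at the very end of the fingers, on their centre line; the grasp point (between the pads) lies 19 mm behind it; y points along the fingers, x is the direction in which the jaws open and shut, and the axes are right-handed (so a half turn about y gives the same grasp; the last joint's range is limited). The gripper opens to 93 mm and grips with 3 to 60 N. Pads are 15 mm wide; open, the fingers measure 128 mm over their backs; the gripper's body (75 mm by 188 mm) begins 65 mm behind the grasp point.
Start: joints at [-75.43, 35.231, -0.722, 81.555, 0.464, 63.22, -2.315], TCP at [0.18, 0.625, 0.219] pointing down, gripper open.
Joint ranges: [-178.69, 178.69], [-17.37, 117.87], [-77.05, 75.6], [15.02, 138.74], [-78.02, 258.01], [0.78, 113.62], [-162.83, 162.83]. Speed limits (degrees/s): [159.86, 159.86, 180, 180, 180, 180, 180].

### API

Orientations are given as a 3x3 rotation matrix whose columns are the frame's x, y, z axes.
In Python, from cell import manip gives the robot as it stands. The module is installed in compiled form; this text tells all that it offers.
- The arm moves only by the shell command python3 -m pendant 'ROWS' [FORCE]. ROWS is JSON, a list of rows, each a list of 7 numbers: the shift along the tool's x, y, z in mm, then the turn, a rotation vector about the tool's x, y, z in degrees, then the closure in counts, from 0 (fully open) to 255 (shut). In form: [[tx, ty, tz, wx, wy, wz, jaw], ...]. A call has 1 to 20 rows; each row is the pose to reach, as a shift and turn from the pose commanded when the call began, along the tool's axes at that moment; what a row does not reach only later rows make up. A row lasts 1/10 s, in which the tool goes at most 50 mm and 8.59 degrees, less where a joint would pass 70% of its speed; a pose out of reach is approached as far as the arm can. A call with a gripper value outside its range is refused whole. The fingers move at their own pace and stop on an object; FORCE is the grip in N (left out, the last holds). Time passes only in rows, so rows that repeat a pose let the fingers close. It gives the time, the measured TCP pose, the force and the opening at its end, in the units of the state.
- manip.get_obs(): the state, without advancing time (a new reading comes with each control period).
- manip.get_image(name): name is "scene" or "top" or "wrist"; returns a dict with "color" (480x640x3 uint8, red, green, blue), "z_map" (480x640 float32, m along the optical axis (not along the pixel's ray), 0 where there is no reading), "fx", "fy", "cx", "cy" (pixels), "distortion" ([k1, k2, p1, p2, k3] as OpenCV has them; the pictures are not rectified), "eye" and "rotation" of the camera in the world. Camera axes: x right, y down, z forward; pixel columns grow to the right and rows downward; lengths in m; the calibration is good to about 2 mm. A picture is of the moment at which its call begins.
- manip.close_job(): hands the job in, once; it reports no verdict.
The state is a dict: "time_s": time; "joint_pos": joint angles; "qvel": joint speeds; "joint_torque": joint torques, N m; "eef_pos": TCP position; "tool_rot": TCP orientation; "force": force on the tool from outside, world axes, zero at the start; "torque": the same for the moment, N m; "finger_gap": finger opening in m.
Only numpy, scipy, OpenCV 4.12 (cv2) and the standard library are available. Lean on these libraries where they do the work, as an engineer would, in place of code of your own. Each camera call takes 0.05 s, during which the arm holds its last target. There are 200 camera calls.

### The job

A pupil has put one red triangle away in the tray of blue squares: show the mistake without doing it for them. Point at the middle of that stray tile from above, with the fingertips held about 2 cm over it for two seconds, then in the same way point at the middle of the tray of red triangles where it belongs, hold for two seconds and finish while still pointing there. Touch nothing on the table, leave everything where it lies, and pass well above the tray of yellow triangles without pointing at it.

Things in the scene. Friction and masses are not known exactly. Their poses are not given: they have to be found in the camera images.
- stray_tile: the red triangular tile that lies in the wrong tray, flat and loose on top of the blue squares: an equilateral plate of 66 mm edge, 6 mm thick, with small teeth on its edges; origin at the centre of its underside (top face 6 mm above), z up, one corner along +x
- red_tray: shallow black sorting tray, 210 x 152 x 30 mm high with 3 mm walls, origin at the centre of its underside, x across it, y along its 210 mm side, z up; filled level to 15 mm above its underside with red triangular tiles, with one more (red_tile) lying on top: the tray where the stray tile belongs
- blue_tray: shallow black sorting tray, 210 x 152 x 30 mm high with 3 mm walls, origin at the centre of its underside, x across it, y along its 210 mm side, z up; filled level to 15 mm above its underside with blue square tiles; the stray red triangle and one more blue square (blue_tile) lie on top
- yellow_tray: shallow black sorting tray, 210 x 152 x 30 mm high with 3 mm walls, origin at the centre of its underside, x across it, y along its 210 mm side, z up; filled level to 15 mm above its underside with yellow triangular tiles, with one more (yellow_tile) lying on top
- red_tile: loose red triangular tile, same size as the stray one, on top of the tiles in the red tray, where it belongs; origin at the centre of its underside
- blue_tile: loose blue square tile, 66 x 66 x 6 mm, on top of the tiles in the blue tray; origin at the centre of its underside. Around: the three trays lie side by side; card and rod models up to 90 mm high stand beyond them, storage boxes up to 120 mm high at the sides of the table, and a marker and an eraser between the robot and the trays
- yellow_tile: loose yellow triangular tile, 66 mm edge, 6 mm thick, on top of the tiles in the yellow tray; origin at the centre of its underside
Things that resemble listed ones, but are neither listed nor needed, are in the scene too. Leave any green look-alike of the red_tile alone. Several things have the shape of the blue_tile; the one meant has the colours described above.

How it is judged (in metres and radians):
On the way, in this order (a step that is already met when the one before it is completed fails the run):
1. point at the stray red triangle in the tray of blue squares and hold there (horizontal distance between the grasp point and stray_tile below 0.02 m and z of the grasp point in the frame of stray_tile between 0.006 and 0.07 m), for 1.5 s.
2. point at the middle of the tray of red triangles and hold there (horizontal distance between the grasp point and red_tray below 0.035 m and z of the grasp point in the frame of red_tray between 0.015 and 0.085 m), for 1.5 s.
At the end, for the whole second after the job is handed in: The grasp point is still within 35 mm (horizontally) of the middle of the tray of red triangles and less than 85 mm above the table under it (fingertips just over its tiles), and every tile and tray lies at rest within 6 mm of where it began (all of step 2 and distance of each of stray_tile, red_tray, blue_tray, yellow_tray, red_tile, blue_tile, yellow_tile from where it was at the start of the episode below 0.006 m and linear speed of each of stray_tile, red_tile, blue_tile, red_tray below 0.02 m/s); the robot touches nothing.
It fails at once if the arm or the fingers touch anything (over 0.3 N) (contact force between any of the arm, the fingers and anything else above 0.3 N).
It fails at once if a tile or tray is lifted, pushed or knocked out of its place (10 mm) (distance of any of stray_tile, red_tray, blue_tray, yellow_tray, red_tile, blue_tile, yellow_tile from where it was at the start of the episode above 0.01 m).
It fails at once if the fingertips come down over the tray of yellow triangles (within 50 mm of its middle, grasp point lower than 85 mm) (horizontal distance between the grasp point and yellow_tray below 0.05 m and z of the grasp point in the frame of yellow_tray below 0.085 m).
It also fails if it takes over 42 s, if anything falls off the work surface, if the arm or the gripper's body presses on something with over 40 N, if the wrist force passes 120 N, or if a joint passes its speed limit or range.

## Working session

There is one attempt and no reset: what is moved stays moved. The work goes in short steps, Python scripts to look and compute and a shell command to move; the robot and the scene stay as the last step left them, time stands still between calls to the robot, and variables do not carry over. Pictures are saved under pics/ and viewed, about 8 in all and at most 12, crops included, and the job is handed in when it is done.

```bash
mkdir -p pics; python3 - <<'E'
from cell import manip
import cv2,numpy as np,pickle
o=manip.get_obs(); print(o['time_s'],o['eef_pos'],np.round(o['tool_rot'],3).tolist(),o['finger_gap'])
for n in("top","scene"):
    d=manip.get_image(n); pickle.dump(d,open(n+'.pkl','wb'))
    cv2.imwrite(f'pics/{n}0.png',d['color'][:,:,::-1]); print(n,d['eye'],np.round(d['rotation'],3).tolist(),d['fx'],d['distortion'])
E
```

```text
0.0 [0.17987646 0.623822   0.21751308] [[0.277, -0.001, -0.961], [0.961, -0.002, 0.277], [-0.002, -1.0, -0.0]] 0.09307991395419195
top [0.3029336  0.00342129 0.88887164] [[-0.007, -0.983, 0.185], [-1.0, 0.007, 0.001], [-0.003, -0.185, -0.983]] 478.44680560894557 [-0.02831834  0.          0.          0.          0.        ]
scene [1.19104152 0.17913075 0.72848757] [[-0.254, 0.661, -0.706], [0.967, 0.177, -0.182], [0.004, -0.729, -0.684]] 468.724830453212 [-0.07209425  0.          0.          0.          0.        ]
```

View pics/top0.png

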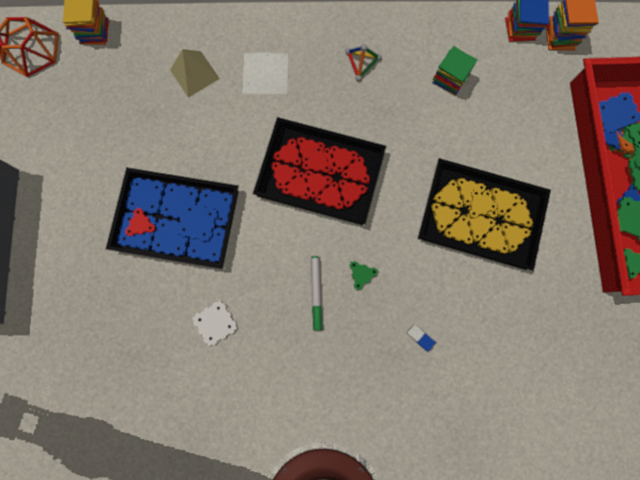

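View pics/scene0.png

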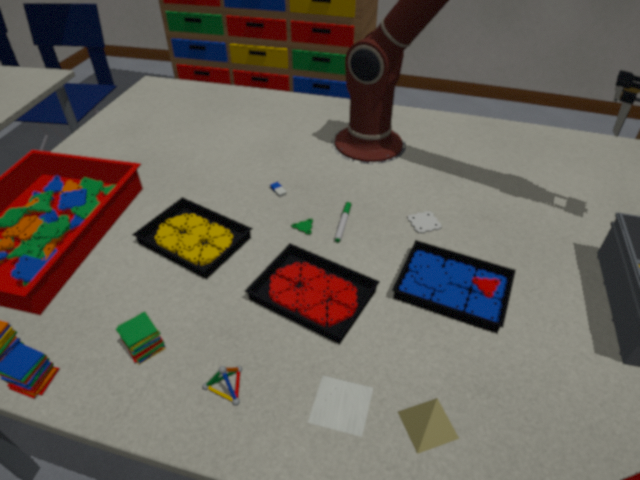

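The top view shows the blue tray at about (172,218) with the stray red triangle at (139,222). The red tray is at (320,172) and the yellow one at (485,215). 

Things that could be mistaken for the stray tile:
- the red tiles at (320,172), which lie in the red tray
- the green triangle at (363,274)
- the red bin at (610,170)
- the red rods at (25,45)

I choose (139,222), the only red patch inside the blue tray.

```bash
cat > h.py <<'E'
import cv2,numpy as np
def ray(d,px,z):
    K=np.array([[d['fx'],0,d['cx']],[0,d['fy'],d['cy']],[0,0,1]])
    u=cv2.undistortPoints(np.float64(px).reshape(-1,1,2),K,np.float64(d['distortion'])).reshape(-1,2)
    r=np.c_[u,np.ones(len(u))]@np.array(d['rotation']).T; e=np.array(d['eye'])
    return e+r*((z-e[2])/r[:,2])[:,None]
def reds(d):
    h=cv2.cvtColor(d['color'],cv2.COLOR_RGB2HSV)
    m=(((h[...,0]<8)|(h[...,0]>172))&(h[...,1]>130)&(h[...,2]>80)).astype(np.uint8)
    return m
E
python3 - <<'E'
import pickle,cv2,numpy as np
from h import *
for n,rois in (("top",dict(stray=(110,195,170,245),red=(250,115,390,230),blue=(100,160,245,275),yel=(412,150,556,280))),("scene",dict(stray=(460,265,510,305),red=(240,235,385,345),blue=(388,232,522,335),yel=(130,190,258,282)))):
    d=pickle.load(open(n+'.pkl','rb')); R=reds(d)
    K=((d['color'].max(2)<60)).astype(np.uint8)
    for k,(a,b,c,e) in rois.items():
        if k=='stray':
            cs,_=cv2.findContours(R[b:e,a:c],0,2); q=max(cs,key=cv2.contourArea)+[a,b]
            ar,t=cv2.minEnclosingTriangle(q.astype(np.float32)); t=t.reshape(-1,2)
            M=cv2.moments(q); p=[[M['m10']/M['m00'],M['m01']/M['m00']]]
            P=ray(d,q.reshape(-1,2),.021); T=ray(d,t,.021)
            print(n,k,p,ray(d,p,.021)[0],'tri',T.mean(0),[np.linalg.norm(T[i]-T[i-1]) for i in range(3)])
        else:
            cs,_=cv2.findContours(K[b:e,a:c],0,2); q=max(cs,key=cv2.contourArea)+[a,b]
            P=ray(d,q.reshape(-1,2),.03)[:,:2].astype(np.float32)
            print(n,k,cv2.minAreaRect(P))
d=pickle.load(open('top.pkl','rb'));cv2.imwrite('pics/crop.png',cv2.resize(d['color'][150:290,90:250,::-1],None,fx=4,fy=4))
E
```

```text
top stray [[139.35910020449896, 223.639263803681]] [0.50033635 0.33817796 0.021     ] tri [0.50150127 0.33888154 0.021     ] [np.float64(0.06913219251039482), np.float64(0.06610151472785206), np.float64(0.06334308010931693)]
top red ((0.5988664627075195, 0.0006872415542602539), (0.21607883274555206, 0.16123314201831818), 73.91041564941406)
top blue ((0.5103071331977844, 0.2725751996040344), (0.2187388390302658, 0.15842343866825104), 80.0241470336914)
top yel ((0.5123962163925171, -0.3040241003036499), (0.2159048318862915, 0.16180238127708435), 73.13793182373047)
scene stray [[486.15433403805497, 285.46793516560956]] [0.50315002 0.33999978 0.021     ] tri [0.5028446  0.33894164 0.021     ] [np.float64(0.06332044200247407), np.float64(0.059076800691209894), np.float64(0.06124786141195311)]
scene red ((0.608892560005188, 0.0027155429124832153), (0.21913807094097137, 0.17063406109809875), 74.0840835571289)
scene blue ((0.5215516686439514, 0.27362072467803955), (0.21636949479579926, 0.1773586869239807), 79.94499969482422)
scene yel ((0.5239468216896057, -0.29630404710769653), (0.23065225780010223, 0.16995826363563538), 73.0361328125)
```

View pics/crop.png

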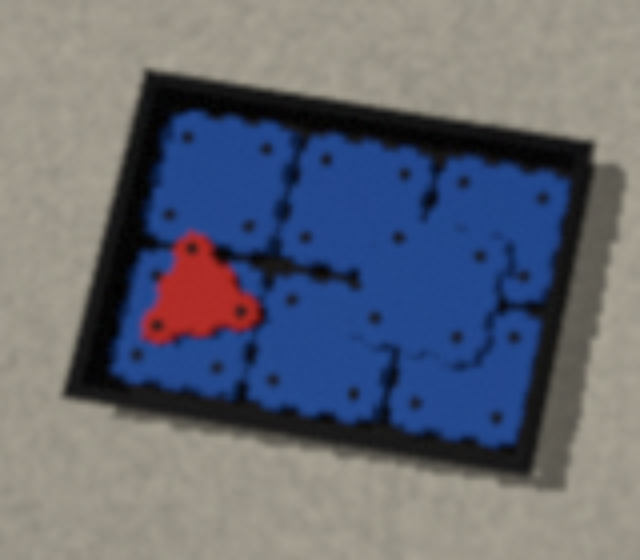

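The crop confirms it: a single red triangle lies on the blue squares at the lower left of the tray, and the loose blue square sits right of centre. The two views agree on the stray tile at (0.502, 0.339). After correcting for the visible side walls, the red tray's middle is at about (0.602, 0.001). I'll move across at the current height and half-close the fingers on the way.

```bash
python3 -m pendant '[[-10,0,-20,0,0,0,0],[-19,0,-40,0,0,0,0],[-29,0,-60,0,0,0,0],[-38,0,-80,0,0,0,0],[-48,0,-100,0,0,0,20],[-57,0,-120,0,0,0,40],[-67,0,-140,0,0,0,60],[-76,0,-160,0,0,0,80],[-86,0,-180,0,0,0,100],[-95,0,-200,0,0,0,120],[-105,0,-220,0,0,0,140],[-114,0,-240,0,0,0,160],[-124,0,-260,0,0,0,180],[-133,0,-280,0,0,0,190],[-143,0,-300,0,0,0,200],[-152,0,-320,0,0,0,200],[-162,0,-340,0,0,0,200],[-171,0,-360,0,0,0,200],[-180,0,-378,0,0,0,200],[-185,0,-388,0,0,0,200]]'
python3 - <<'E'
from cell import manip
from h import *
import numpy as np
d=manip.get_image("wrist"); o=manip.get_obs(); print(o['time_s'],o['eef_pos'],o['finger_gap'],np.round(o['tool_rot'],4).tolist(),o['force'])
R=reds(d); cs,_=cv2.findContours(R,0,2)
for q in sorted(cs,key=cv2.contourArea)[::-1][:3]:
    M=cv2.moments(q); 
    if M['m00']>50:
        p=[[M['m10']/M['m00'],M['m01']/M['m00']]]; print(p,M['m00'],ray(d,p,.021)[0])
cv2.imwrite('pics/w1.png',d['color'][:,:,::-1])
E
```

```text
time_s: 2.1
eef_pos: [0.503, 0.3371, 0.2181]
tool_rot: [[0.28, -0.0, -0.96], [0.96, -0.002, 0.28], [-0.002, -1.0, -0.0]]
force: [-0.5, 0.0, 0.1]
finger_gap: 0.02
2.15 [0.50418253 0.3358213  0.21814883] 0.019953927923424902 [[0.2816, 0.001, -0.9595], [0.9595, -0.0026, 0.2816], [-0.0023, -1.0, -0.0017]] [ 0.41864302 -0.87788049 -0.32568296]
[[57.11764414748824, 405.7343726800297]] 3367.5 [ 0.62748487 -0.00883181  0.021     ]
[[317.40785729919014, 218.40172904355438]] 1523.0 [0.50155951 0.33876996 0.021     ]
[[53.07303901714594, 341.2916160388821]] 1234.5 [0.5513787  0.02484437 0.021     ]
```

View pics/w1.png

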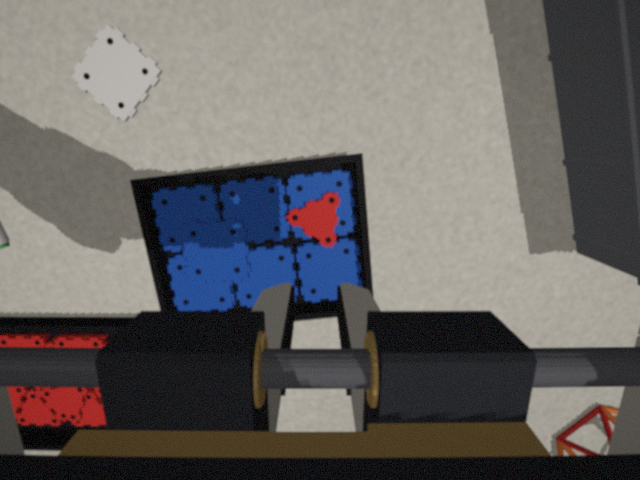

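The wrist view shows the stray tile at pixel (317,218), which gives (0.5016, 0.3388), in agreement with the other views. The grey storage box is well clear on the right. I'll descend 176 mm with a small correction, then hold.

```bash
python3 -m pendant '[[1,8,1,0,0,0,200],[2,20,3,0,0,0,200],[2,34,3,0,0,0,200],[2,48,3,0,0,0,200],[2,62,3,0,0,0,200],[2,76,3,0,0,0,200],[2,90,3,0,0,0,200],[2,104,3,0,0,0,200],[2,118,3,0,0,0,200],[2,130,3,0,0,0,200],[2,141,3,0,0,0,200],[2,150,3,0,0,0,200],[2,158,3,0,0,0,200],[2,165,3,0,0,0,200],[2,170,3,0,0,0,200],[2,174,3,0,0,0,200],[2,176,3,0,0,0,200],[2,176,3,0,0,0,200],[2,176,3,0,0,0,200]]'
python3 -m pendant '[[0,0,0,0,0,0,200],[0,0,0,0,0,0,200],[0,0,0,0,0,0,200],[0,0,0,0,0,0,200],[0,0,0,0,0,0,200],[0,0,0,0,0,0,200],[0,0,0,0,0,0,200],[0,0,0,0,0,0,200],[0,0,0,0,0,0,200],[0,0,0,0,0,0,200],[0,0,0,0,0,0,200],[0,0,0,0,0,0,200],[0,0,0,0,0,0,200],[0,0,0,0,0,0,200],[0,0,0,0,0,0,200],[0,0,0,0,0,0,200],[0,0,0,0,0,0,200],[0,0,0,0,0,0,200],[0,0,0,0,0,0,200],[0,0,0,0,0,0,200]]'
python3 - <<'E'
from cell import manip
import cv2,numpy as np
d=manip.get_image("scene"); o=manip.get_obs(); print(o['time_s'],o['eef_pos'],np.round(o['tool_rot'],4).tolist())
cv2.imwrite('pics/s2.png',cv2.resize(d['color'][150:350,300:560,::-1],None,fx=3,fy=3))
E
```

```text
time_s: 4.05
eef_pos: [0.4995, 0.3421, 0.0429]
tool_rot: [[0.277, 0.0, -0.961], [0.961, 0.0, 0.277], [0.0, -1.0, -0.0]]
force: [0.3, 0.4, 0.1]
finger_gap: 0.0199
time_s: 6.05
eef_pos: [0.4993, 0.342, 0.0426]
tool_rot: [[0.277, -0.0, -0.961], [0.961, -0.0, 0.277], [-0.0, -1.0, 0.0]]
force: [-0.1, -1.4, -0.4]
finger_gap: 0.02
6.1 [0.4993186  0.34199901 0.04262637] [[0.2771, -0.0, -0.9608], [0.9608, -0.0001, 0.2771], [-0.0001, -1.0, 0.0]]
```

View pics/s2.png

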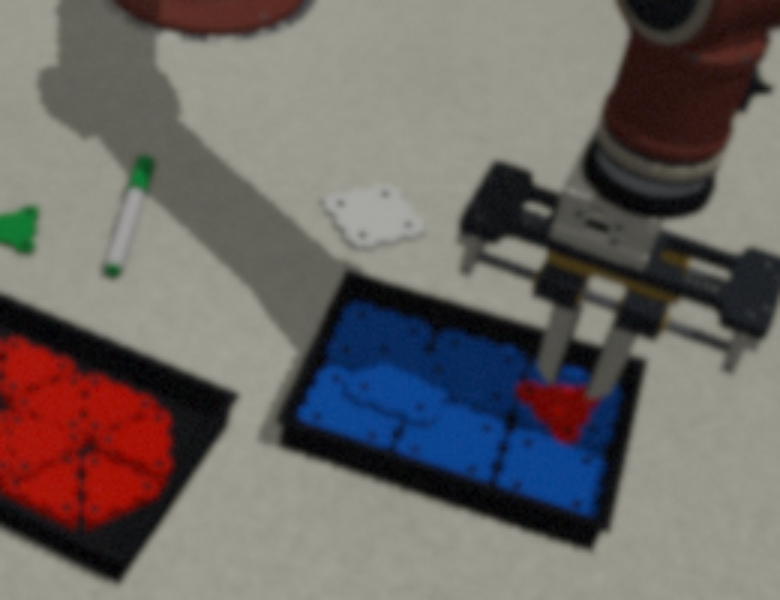

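The crop shows the fingertips straddling the stray tile from just above, with a clear gap. They are about 4 mm off its middle and were held for 2 s. Next I'll rise, cross to the red tray and check from there.

```bash
python3 -m pendant '[[0,-8,0,0,0,0,200],[0,-20,0,0,0,0,200],[0,-36,0,0,0,0,200],[0,-54,0,0,0,0,200],[0,-72,0,0,0,0,200],[0,-90,0,0,0,0,200],[0,-105,0,0,0,0,200],[0,-115,0,0,0,0,200],[0,-120,0,0,0,0,200]]'
python3 -m pendant '[[-8,0,-5,0,0,0,200],[-20,0,-13,0,0,0,200],[-36,0,-23,0,0,0,200],[-54,0,-35,0,0,0,200],[-74,0,-48,0,0,0,200],[-94,0,-61,0,0,0,200],[-114,0,-74,0,0,0,200],[-134,0,-87,0,0,0,200],[-154,0,-100,0,0,0,200],[-174,0,-113,0,0,0,200],[-194,0,-126,0,0,0,200],[-214,0,-139,0,0,0,200],[-234,0,-152,0,0,0,200],[-252,0,-163,0,0,0,200],[-268,0,-173,0,0,0,200],[-281,0,-182,0,0,0,200],[-291,0,-189,0,0,0,200],[-297,0,-193,0,0,0,200],[-299,0,-194,0,0,0,200],[-299,0,-194,0,0,0,200]]'
python3 - <<'E'
from cell import manip
from h import *
d=manip.get_image("wrist"); o=manip.get_obs(); print(o['time_s'],o['eef_pos'],np.round(o['tool_rot'],3).tolist())
cv2.imwrite('pics/w3.png',d['color'][:,:,::-1])
E
```

```text
time_s: 7.0
eef_pos: [0.4998, 0.3423, 0.1644]
tool_rot: [[0.277, 0.002, -0.961], [0.961, 0.001, 0.277], [0.002, -1.0, -0.002]]
force: [-0.5, 1.0, -0.8]
finger_gap: 0.0203
time_s: 9.0
eef_pos: [0.6027, 0.0014, 0.1626]
tool_rot: [[0.277, -0.0, -0.961], [0.961, 0.0, 0.277], [0.0, -1.0, 0.0]]
force: [0.5, 0.2, 0.5]
finger_gap: 0.0203
9.05 [0.60268992 0.00195296 0.16260038] [[0.276, -0.0, -0.961], [0.961, 0.001, 0.276], [0.001, -1.0, 0.001]]
```

View pics/w3.png

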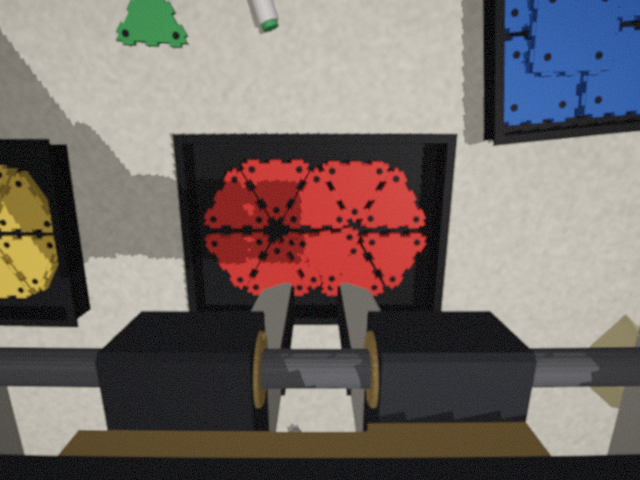

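The wrist view shows the red tray between columns 175 and 455, its middle at about column 315, in line with the fingers. The yellow tray is off to the left at column 85 or less. Descending 120 mm and holding.

```bash
python3 -m pendant '[[0,6,0,0,0,0,200],[0,16,0,0,0,0,200],[0,28,0,0,0,0,200],[0,42,0,0,0,0,200],[0,56,0,0,0,0,200],[0,70,0,0,0,0,200],[0,82,0,0,0,0,200],[0,93,0,0,0,0,200],[0,102,0,0,0,0,200],[0,109,0,0,0,0,200],[0,114,0,0,0,0,200],[0,118,0,0,0,0,200],[0,120,0,0,0,0,200],[0,120,0,0,0,0,200]]'
python3 -m pendant '[[0,0,0,0,0,0,200],[0,0,0,0,0,0,200],[0,0,0,0,0,0,200],[0,0,0,0,0,0,200],[0,0,0,0,0,0,200],[0,0,0,0,0,0,200],[0,0,0,0,0,0,200],[0,0,0,0,0,0,200],[0,0,0,0,0,0,200],[0,0,0,0,0,0,200],[0,0,0,0,0,0,200],[0,0,0,0,0,0,200],[0,0,0,0,0,0,200],[0,0,0,0,0,0,200],[0,0,0,0,0,0,200],[0,0,0,0,0,0,200],[0,0,0,0,0,0,200],[0,0,0,0,0,0,200],[0,0,0,0,0,0,200],[0,0,0,0,0,0,200]]'
python3 -m pendant '[[0,0,0,0,0,0,200],[0,0,0,0,0,0,200],[0,0,0,0,0,0,200]]'
python3 - <<'E'
from cell import manip
import cv2
d=manip.get_image("scene"); print(manip.get_obs()['time_s'])
cv2.imwrite('pics/s4.png',d['color'][:,:,::-1])
E
```

```text
time_s: 10.45
eef_pos: [0.6029, 0.001, 0.0426]
tool_rot: [[0.277, -0.0, -0.961], [0.961, -0.0, 0.277], [-0.0, -1.0, 0.0]]
force: [-0.5, -0.8, -0.9]
finger_gap: 0.0205
time_s: 12.45
eef_pos: [0.6029, 0.0009, 0.0427]
tool_rot: [[0.277, -0.0, -0.961], [0.961, -0.0, 0.277], [-0.0, -1.0, 0.0]]
force: [0.2, -1.2, 0.2]
finger_gap: 0.0199
time_s: 12.75
eef_pos: [0.6029, 0.001, 0.0427]
tool_rot: [[0.277, -0.0, -0.961], [0.961, -0.0, 0.277], [-0.0, -1.0, 0.0]]
force: [0.2, -0.3, -0.0]
finger_gap: 0.02
12.8
```

View pics/s4.png

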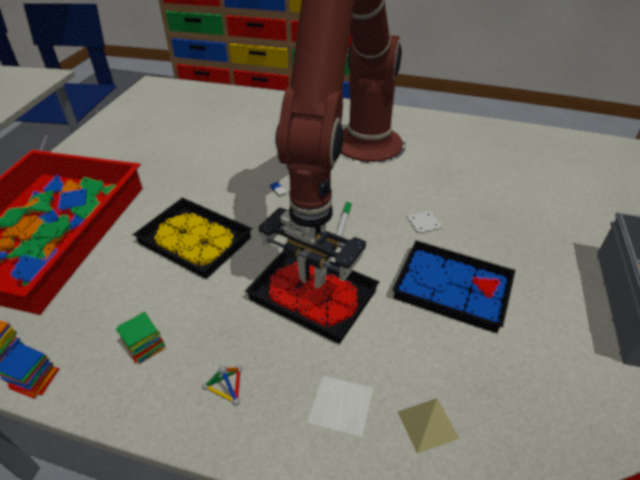

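The fingers are pointing at the middle of the red tray at pixel (313,285), and everything lies where it was in the first picture. Handing in.

```bash
python3 -c "
from cell import manip
manip.close_job()"
```

```text
the job is handed in; nothing more can be done
```

The arm pointed at the stray red triangle, then at the middle of the red tray, and I handed the job in while it was still pointing there. No verdict is reported on hand-in.

- **Stray tile:** the fingertips were held about 2 cm over it for 2 s. The measured position was about 4 mm from its middle, estimated at (0.502, 0.339).
- **Red tray:** after rising and crossing at about 0.16 m, the fingertips were held just over 2 s at (0.603, 0.001), 43 mm above the table. The tray's middle is estimated at (0.602, 0.001). The job took about 13 s of the 42 s allowed.
- **Yellow tray:** the path never went over it.

**Last checks:** the final scene picture shows every tray and tile where it was at the start; I judged that by eye and did not measure it. Force readings stayed within about 1.5 N, and were that size in free air too. They are therefore too coarse to prove the 0.3 N limit, but the pictures showed no contact.

**Disagreement:** the two camera views put the red tray's middle about 10 mm apart in x (0.599 and 0.609). I put this down to its visible side walls and corrected for it, and the correction is well inside the 35 mm allowed.

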